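Dispense the pistachio chocolate balls

ROBOT

A 6-joint arm with a two-finger parallel gripper is mounted at the origin on the work surface. World frame = base frame: x ahead of the robot, y to its left, z up, the work surface at z = 0. Lengths are in mm, angles in rad, forces in N, time in s.
With the tool pointing down it reaches from about 225 to 725 mm from the base axis. Payload 3.1 kg.
Tool frame: the origin (TCP) lies at the very end of the fingers, on their centre line; the grasp point (between the pads) lies 19 mm behind it; z points along the fingers, y is the direction in which the jaws open and shut (so a half turn about z gives the same grasp; the last joint's range is limited). The gripper opens to 85 mm and grips with 20 to 120 N. Pads are 22 mm wide; open, the fingers measure 114 mm over their backs; the gripper's body (76 mm by 85 mm) begins 54 mm behind the grasp point. The pads swing forward as they close: fully open they stand 13 mm farther back than shut.
Start: joints at [-1.306, 0.048, 0.099, 1.622, 0, 1.443], TCP at [200.942, -485.015, 231.312] pointing down, gripper open.
Joint ranges: [-2.91, 2.91], [-0.99, 1.94], [-1.21, 1.42], [-2.12, 2.29], [-1.49, 1.47], [-3.14, 3.14]. Speed limits (rad/s): [2.79, 2.79, 3.14, 3.14, 3.14, 3.14].

INTERFACE

Orientations are given as a unit quaternion [w, x, y, z].
In Python, from bench import status, read_camera, camera_info, arm gives the robot as it stands.
- The arm moves only by the tool play_rows, never from a script. Its argument "moves" is a list of rows, each a list of 7 numbers: the shift along the tool's x, y, z in cm, then the turn, a rotation vector about the tool's x, y, z in rad, then the closure, from 0 (fully open) to 1 (shut). In form: [[dx, dy, dz, ax, ay, az, jaw], ...]. A call has 1 to 10 rows; each row shifts and turns the commanded pose from where the row before left it, along the tool's axes as they then stand; what a row does not reach is not made up. A row lasts 1/12 s, in which the tool goes at most 41.7 mm and 7.16 degrees, less where a joint would pass 70% of its speed; a pose out of reach is approached as far as the arm can. A call is refused whole if a number of a shift passes 4.17 or a number of a turn 0.125, either way. A call with a gripper value outside its range is refused whole. The fingers move at their own pace and stop on an object; "squeeze" is the grip in N (left out, the last holds). Time passes only in rows, so rows that do not move let the fingers close. It gives the time, the measured TCP pose, the force and the opening at its end, in the units of the state.
- status.read_state(): the state, without advancing time (a new reading comes with each control period).
- read_camera(name): name is "scene" or "top" or "wrist"; returns (picture, depth): 480x640x3 uint8, blue, green, red; 480x640 float32, mm along the optical axis (not along the pixel's ray), 0 where there is no reading.
- camera_info(name): a dict with "fx", "fy", "cx", "cy" (pixels), "D" ([k1, k2, p1, p2, k3] as OpenCV has them; the pictures are not rectified), "world_from_camera" (4x4, takes a point from camera to world coordinates); the wrist camera has in their place "tool_from_camera" (4x4, takes a point from camera to tool coordinates, whose origin is the TCP and whose axes are the flange's). Camera axes: x right, y down, z forward; pixel columns grow to the right and rows downward; lengths in mm; the calibration is good to about 2 mm. A picture is of the moment at which its call begins: read the wrist's pose just before it. camera_info takes no time and is no camera call.
- arm.sign_off(): hands the job in, once; it reports no verdict.
The state is a dict: "t": time; "q": joint angles; "joint_velocities": joint speeds; "joint_efforts": joint torques, N m; "ee_pos": TCP position; "orientation": TCP orientation; "contact_force": force on the tool from outside, world axes, zero at the start; "ft_torque": the same for the moment, N m; "gripper_width": finger opening in mm.
Only numpy, scipy, OpenCV 4.12 (cv2) and the standard library are available. Lean on these libraries where they do the work, as an engineer would, in place of code of your own. Each camera call takes 0.05 s, during which the arm holds its last target. There are 200 camera calls.

TASK

Press down the black paddle of the dispenser that holds the green balls and keep it right down until all three green balls have rolled into the tray in front of it, then let the paddle come up so that the gate shuts again. Do not touch any of the balls, do not work the dispenser with the pink balls, and leave the trays and everything else on the counter where they are.

Things in the scene. Friction and masses are not known exactly. Their poses are not given: they have to be found in the camera images.
- disp_green: Fixed dispenser with the green balls (two alike stand side by side, either order). Origin on the table under the gate; x: the way the balls roll, y: from lane to paddle, z up. Lane: x -154 to +62 mm, centre y=-100, 52 wide, floor 66 high at the gate, walls 24 above it. Brass pivot cheeks at y=+10, 142 high. The lever runs along y from gate (y=-100) to paddle (y=+110). Base board 200 x 180 x 10 mm.
- paddle_green (a point): Black press paddle, 64 x 64 x 8 mm, on the green dispenser's lever. This point: centre of its top face; axes as the dispenser's when at rest, tilting with the lever. At rest about 157 mm above the table, outer edge tilted up 14 degrees; fully pressed, its centre is about 48 mm lower (nearly straight down), outer edge tilted down 14 degrees. Only the table is below it.
- lever_green (a joint): Angle of the green dispenser's rocking lever (rad): 0 at rest (orange gate down), 0.48 fully pressed, at its stop (gate up). Spring return: the paddle takes about 2.5 N at first, 6 N at the bottom. Balls pass only above about 0.4 and take a second or two, so hold it right down. Released, it shuts by itself, unless a ball is under the gate.
- tray_green: Loose open aluminium tray (600 g) under the mouth of the green balls' dispenser, 150 x 120 x 42 mm outside, walls and floor 4 mm. Origin at the centre of its underside, x the 150 mm way, y the 120 mm way, z up.
- green1: Ball 1 of 3 (first behind the gate): green foil-wrapped chocolate ball with a thin gold band, 34 mm across, about 30 g; origin at its centre.
- green2: Ball 2 of 3 (next in the queue): green foil-wrapped chocolate ball with a thin gold band, 34 mm across, about 30 g; origin at its centre.
- green3: Ball 3 of 3 (next in the queue): green foil-wrapped chocolate ball with a thin gold band, 34 mm across, about 30 g; origin at its centre.
- disp_pink: Fixed dispenser with the pink balls (two alike stand side by side, either order). Origin on the table under the gate; x: the way the balls roll, y: from lane to paddle, z up. Lane: x -154 to +62 mm, centre y=-100, 52 wide, floor 66 high at the gate, walls 24 above it. Brass pivot cheeks at y=+10, 142 high. The lever runs along y from gate (y=-100) to paddle (y=+110). Base board 200 x 180 x 10 mm.
- paddle_pink (a point): Black press paddle, 64 x 64 x 8 mm, on the pink dispenser's lever. This point: centre of its top face; axes as the dispenser's when at rest, tilting with the lever. At rest about 157 mm above the table, outer edge tilted up 14 degrees; fully pressed, its centre is about 48 mm lower (nearly straight down), outer edge tilted down 14 degrees. Only the table is below it.
- lever_pink (a joint): Angle of the pink dispenser's rocking lever (rad): 0 at rest (orange gate down), 0.48 fully pressed, at its stop (gate up). Spring return: the paddle takes about 2.5 N at first, 6 N at the bottom. Balls pass only above about 0.4 and take a second or two, so hold it right down. Released, it shuts by itself, unless a ball is under the gate.
- tray_pink: Loose open aluminium tray (600 g) under the mouth of the pink balls' dispenser, 150 x 120 x 42 mm outside, walls and floor 4 mm. Origin at the centre of its underside, x the 150 mm way, y the 120 mm way, z up.
- pink1: Ball 1 of 3 (first behind the gate): pink foil-wrapped chocolate ball with a thin gold band, 34 mm across, about 30 g; origin at its centre.
- pink2: Ball 2 of 3 (next in the queue): pink foil-wrapped chocolate ball with a thin gold band, 34 mm across, about 30 g; origin at its centre.
- pink3: Ball 3 of 3 (next in the queue): pink foil-wrapped chocolate ball with a thin gold band, 34 mm across, about 30 g; origin at its centre.
- jar: Bystander: amber glass jar with a brass-coloured cap, 56 mm across, 85 mm high, beyond the dispensers. Origin: centre of underside.
- ramekin: Bystander: white ceramic cup without handle, 72 mm across, 45 mm high. Origin: centre of underside.
- spatula: Bystander: spatula with a blue handle lying on the table at the left. Origin: underside, x along it towards the blade.
- mug: Bystander: blue mug, 76 mm across, 85 mm high, at the right. Origin: centre of underside.
- carton: Bystander: brown cardboard pastry box, 90 x 90 x 50 mm, at the left. Origin: centre of underside.

How it is judged (in metres and radians):
On the way:
1. the robot presses the green dispenser's paddle and its gate lifts (value of joint lever_green above 0.15 rad and distance between the grasp point and paddle_green below 0.09 m), for 0.05 s.
At the end, for the whole second after the job is handed in: All three green balls lie in the green balls' tray (centres within its outline, under 40 mm above its underside), both levers are back within 0.06 rad of rest, and the pink balls, trays and bystanders are within 30 mm of where they began (x of green1 in the frame of tray_green between -0.075 and 0.075 m and y of green1 in the frame of tray_green between -0.06 and 0.06 m and z of each of green1, green2, green3 in the frame of tray_green below 0.04 m and x of green2 in the frame of tray_green between -0.075 and 0.075 m and y of green2 in the frame of tray_green between -0.06 and 0.06 m and x of green3 in the frame of tray_green between -0.075 and 0.075 m and y of green3 in the frame of tray_green between -0.06 and 0.06 m and value of joint each of lever_green, lever_pink below 0.06 rad and distance of each of pink1, pink2, pink3, tray_green, tray_pink, jar, ramekin, spatula, mug, carton from where it was at the start of the episode below 0.03 m); the robot touches nothing.
It fails at once if the robot touched a ball (over 0.3 N) (contact force between any of the fingers, the arm and green1 above 0.3 N or contact force between any of the fingers, the arm and green2 above 0.3 N or contact force between any of the fingers, the arm and green3 above 0.3 N or contact force between any of the fingers, the arm and pink1 above 0.3 N or contact force between any of the fingers, the arm and pink2 above 0.3 N or contact force between any of the fingers, the arm and pink3 above 0.3 N).
It fails at once if a green ball was lifted, or fell to the table outside the tray (height (world z) of any of green1, green2, green3 above 0.13 m or (height (world z) of green1 below 0.045 m and horizontal distance between green1 and tray_green above 0.105 m) or (height (world z) of green2 below 0.045 m and horizontal distance between green2 and tray_green above 0.105 m) or (height (world z) of green3 below 0.045 m and horizontal distance between green3 and tray_green above 0.105 m)).
It fails at once if the pink balls' lever was worked or a pink ball moved (value of joint lever_pink above 0.12 rad or distance of any of pink1, pink2, pink3 from where it was at the start of the episode above 0.03 m).
It fails at once if a tray or bystander was moved over 30 mm (distance of any of tray_green, tray_pink, jar, ramekin, spatula, mug, carton from where it was at the start of the episode above 0.03 m).
It also fails if it takes over 32 s, if anything falls off the work surface, if the arm or the gripper's body presses on something with over 40 N, if the wrist force passes 120 N, or if a joint passes its speed limit or range.

## Working session

There is one attempt and no reset: what is moved stays moved. The work goes in short steps, Python scripts to look and compute and a tool call to move; the robot and the scene stay as the last step left them, time stands still between calls to the robot, and variables do not carry over. Pictures are saved under pics/ and viewed, about 8 in all and at most 12, crops included, and the job is handed in when it is done.

Besides the shell and the picture viewer there is one more tool, called after "Request:" as name(argument=value, ...), one argument or row to a line, values as JSON. play_rows: Moves the arm, as the interface text tells. Its arguments: {"type":"object","properties":{"moves":{"type":"array"},"squeeze":{"type":"number"}},"required":["moves"]}

```bash
mkdir -p pics; python3 - <<'E'
from bench import status, read_camera, camera_info
import cv2,numpy as np
for n in("scene","top"):
    p,d=read_camera(n); cv2.imwrite(f"pics/{n}1.png",p); np.save(f"pics/{n}1.npy",d)
    print(camera_info(n))
s=status.read_state();print(s)
E
```

```text
{'fx': 465.4874662739856, 'fy': 465.4874662739856, 'cx': 321.1160596028232, 'cy': 237.11327256431508, 'D': array([-0.09706498,  0.        ,  0.        ,  0.        ,  0.        ]), 'world_from_camera': array([[-7.32648791e-01,  3.71796159e-01, -5.70081893e-01,
         1.21530212e+03],
       [ 6.80340693e-01,  4.23493264e-01, -5.98155495e-01,
         6.91709286e+02],
       [ 1.90339265e-02, -8.26087811e-01, -5.63219885e-01,
         7.58427325e+02],
       [ 0.00000000e+00,  0.00000000e+00,  0.00000000e+00,
         1.00000000e+00]])}
{'fx': 488.6842825688385, 'fy': 488.6842825688385, 'cx': 323.1846773887727, 'cy': 245.0240127715744, 'D': array([-0.04915805,  0.        ,  0.        ,  0.        ,  0.        ]), 'world_from_camera': array([[-2.80278342e-02, -9.90707294e-01,  1.33092067e-01,
         4.35848331e+02],
       [-9.99607141e-01,  2.77875191e-02, -3.66306846e-03,
        -2.03963966e+00],
       [-6.92697115e-05, -1.33142448e-01, -9.91096909e-01,
         1.27061815e+03],
       [ 0.00000000e+00,  0.00000000e+00,  0.00000000e+00,
         1.00000000e+00]])}
{'t': 0.1, 'q': array([-1.30580176e+00,  4.87001911e-02,  9.77273737e-02,  1.62201482e+00,
        1.76160610e-05,  1.44297104e+00]), 'joint_velocities': array([-5.44862487e-04, -1.15178092e-03,  1.96727789e-03, -2.30481709e-03,
       -9.26327366e-05,  1.26710357e-04]), 'joint_efforts': array([ 2.34505787e-03, -3.39851868e+01,  3.20935392e+01,  1.58682576e-02,
       -8.46500257e-05, -7.63205350e-06]), 'ee_pos': array([ 200.79909725, -484.46919842,  230.20840081]), 'orientation': array([-1.09368252e-03,  9.80772911e-01,  1.95149422e-01, -6.62988752e-05]), 'contact_force': array([0.34381782, 0.94423242, 0.39307583]), 'ft_torque': array([-0.03386396,  0.01409402, -0.02670548]), 'gripper_width': 85.72383407470363}
```

View pics/top1.png

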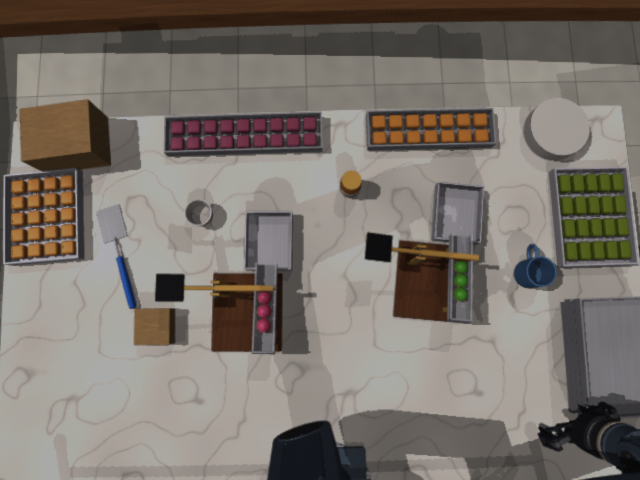

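View pics/scene1.png

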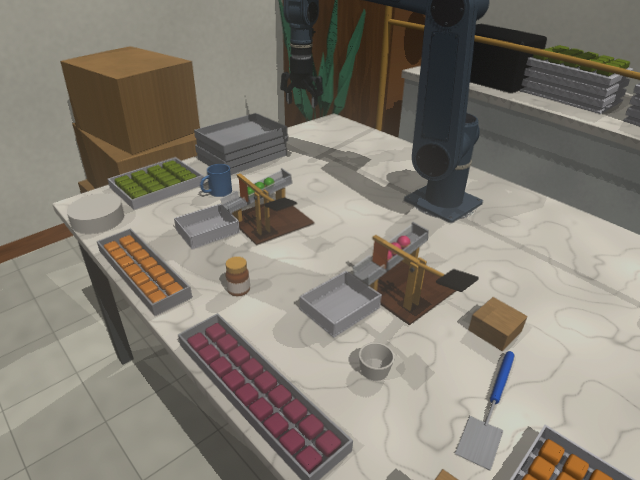

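The top view shows the green dispenser on the right, with its black paddle at about (379,247) and its gate end at (478,257). The pink dispenser is on the left, with its paddle at (170,287). Next I'll measure the green paddle.

```bash
cat > h.py <<'E'
import cv2,numpy as np
from bench import camera_info
def world(n,d,us,vs):
    c=camera_info(n);K=np.array([[c['fx'],0,c['cx']],[0,c['fy'],c['cy']],[0,0,1]])
    p=cv2.undistortPoints(np.array([us,vs],float).T.reshape(-1,1,2),K,c['D'])[:,0]
    z=d[vs,us];T=c['world_from_camera']
    return np.c_[p*z[:,None],z]@T[:3,:3].T+T[:3,3]
E
python3 - <<'E'
from h import *
from bench import status
from scipy.spatial.transform import Rotation as R
for n,(u0,u1,v0,v1) in (("top",(360,397,228,266)),("scene",(262,300,190,215))):
    p=cv2.imread(f"pics/{n}1.png");d=np.load(f"pics/{n}1.npy")
    m=np.zeros(d.shape,bool);m[v0:v1,u0:u1]=True
    m&=(p.max(2)<60)&(d>0);v,u=np.nonzero(m);w=world(n,d,u,v);w=w[(w[:,2]>125)&(w[:,2]<190)]
    A=np.c_[w[:,:2],np.ones(len(w))];c,*_=np.linalg.lstsq(A,w[:,2],rcond=None)
    print(n,len(w),w.mean(0),np.median(w,0),w.min(0),w.max(0),"slope",c[:2])
s=status.read_state();q=s['orientation'];r=R.from_quat(q[[1,2,3,0]]);print(r.as_matrix())
E
```

```text
top 666 [ 577.3046363  -132.87732622  157.57513364] [ 577.13248657 -132.84972124  157.68198838] [ 544.69531294 -164.20954977  146.68414291] [ 610.04844502 -100.77762549  169.1549275 ] slope [0.02281971 0.23222178]
scene 213 [ 583.91544039 -127.64913978  157.41613688] [ 584.24255711 -125.52628489  157.92955449] [ 548.69239159 -164.51808039  146.99494396] [612.48112892 -98.34322375 165.51263765] slope [0.00905504 0.2211332 ]
[[ 9.23833397e-01  3.82794388e-01 -5.56911306e-04]
 [ 3.82794679e-01 -9.23831014e-01  2.11943201e-03]
 [ 2.96814742e-04 -2.17118475e-03 -9.99997599e-01]]
```

Request:
play_rows(
  moves=[
    [1.5,-0.56,0,0,0,0,1],
    [3.7,-1.39,0,0,0,0,1],
    [3.7,-1.39,0,0,0,0,1],
    [3.7,-1.39,0,0,0,0,1],
    [3.7,-1.39,0,0,0,0,1],
    [3.7,-1.39,0,0,0,0,1],
    [3.7,-1.39,0,0,0,0,1],
    [3.7,-1.39,0,0,0,0,1],
    [3.7,-1.39,0,0,0,0,1],
    [3.7,-1.39,0,0,0,0,1],
  ],
  squeeze=20,
)

```text
t: 0.93
ee_pos: [473.3, -229.3, 230.8]
orientation: [-0.0, 0.981, 0.195, -0.0]
contact_force: [0.3, -1.3, 1.4]
gripper_width: -0.2
```

Request:
play_rows(
  moves=[
    [3.7,-1.39,0,0,0,0,1],
    [3.7,-1.39,0,0,0,0,1],
    [3.5,-1.3,0,0,0,0,1],
    [1.5,-0.5,0,0,0,0,1],
    [0,0,0,0,0,0,1],
    [0,0,0,0,0,0,1],
    [0,0,0,0,0,0,1],
  ],
)

```text
t: 1.52
ee_pos: [568.7, -141.7, 230.8]
orientation: [-0.0, 0.981, 0.195, -0.001]
contact_force: [-0.6, -0.5, -0.3]
gripper_width: 0.3
```

Request:
play_rows(
  moves=[
    [1.08,-0.53,2,0,0,0,1],
    [0,0,3,0,0,0,1],
    [0,0,1.5,0,0,0,1],
    [0,0,0,0,0,0,1],
    [0,0,0,0,0,0,1],
  ],
)

```text
t: 1.93
ee_pos: [575.7, -133.1, 165.4]
orientation: [-0.001, 0.981, 0.194, -0.001]
contact_force: [-0.3, -0.2, -0.3]
gripper_width: -0.0
```

```bash
python3 - <<'E'
from bench import status, read_camera
import cv2,numpy as np
print(status.read_state()['ee_pos'])
p,d=read_camera("scene"); a=cv2.resize(p[130:280,160:360],None,fx=3,fy=3)
cv2.imwrite("pics/s2.png",a)
E
```

```text
[ 575.72204138 -133.1290011   165.42560207]
```

View pics/s2.png

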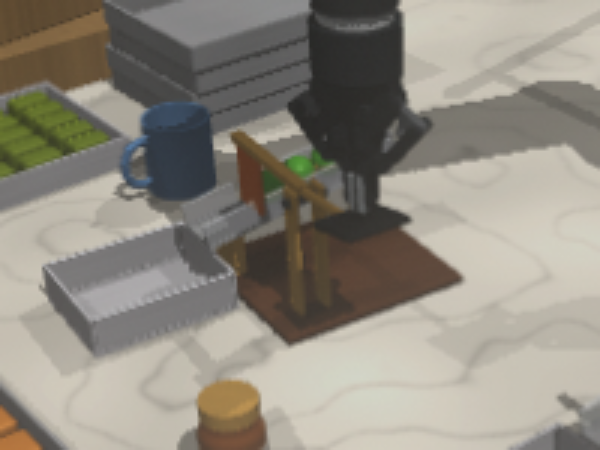

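The closed fingertips are just above the middle of the black paddle (crop about 360,215), and the gate is down. Now I'll press.

Request:
play_rows(
  moves=[
    [0,0,0.8,0,0,0,1],
    [0,0,0.8,0,0,0,1],
    [0,0,0.8,0,0,0,1],
    [0,0,0.8,0,0,0,1],
    [0,0,0.8,0,0,0,1],
    [0,0,0.6,0,0,0,1],
    [0,0,0.3,0,0,0,1],
    [0,0,0,0,0,0,1],
  ],
)

```text
t: 2.65
ee_pos: [577.9, -132.6, 117.0]
orientation: [0.001, 0.981, 0.195, 0.0]
contact_force: [2.6, -1.3, 4.5]
gripper_width: 0.5
```

Request:
play_rows(
  moves=[
    [0,0,0.3,0,0,0,1],
    [0,0,0.2,0,0,0,1],
    [0,0,0,0,0,0,1],
  ],
)

```text
t: 2.9
ee_pos: [577.8, -133.2, 112.9]
orientation: [0.001, 0.981, 0.195, 0.0]
contact_force: [1.1, -1.2, 6.4]
gripper_width: -0.0
```

Not at the stop yet, so I'll press further in small steps and watch the force.

Request:
play_rows(
  moves=[
    [0,0,0.2,0,0,0,1],
    [0,0,0.1,0,0,0,1],
    [0,0,0,0,0,0,1],
  ],
)

```text
t: 3.15
ee_pos: [577.8, -133.6, 110.4]
orientation: [0.002, 0.981, 0.195, 0.0]
contact_force: [0.7, -0.6, 6.0]
gripper_width: 0.1
```

Request:
play_rows(
  moves=[
    [0,0,0.2,0,0,0,1],
    [0,0,0,0,0,0,1],
    [0,0,0,0,0,0,1],
  ],
)

```text
t: 3.4
ee_pos: [577.9, -133.8, 109.6]
orientation: [0.002, 0.981, 0.195, 0.001]
contact_force: [0.1, -1.0, 9.2]
gripper_width: 0.2
```

```bash
python3 - <<'E'
from bench import status, read_camera
import cv2,numpy as np
s=status.read_state();print(s['ee_pos'],s['contact_force'])
p,d=read_camera("scene"); a=cv2.resize(p[130:280,160:360],None,fx=3,fy=3)
cv2.imwrite("pics/s3.png",a)
E
```

```text
[ 577.88566762 -133.82101719  109.55194137] [ 0.09267288 -1.02790638  9.15483513]
```

View pics/s3.png

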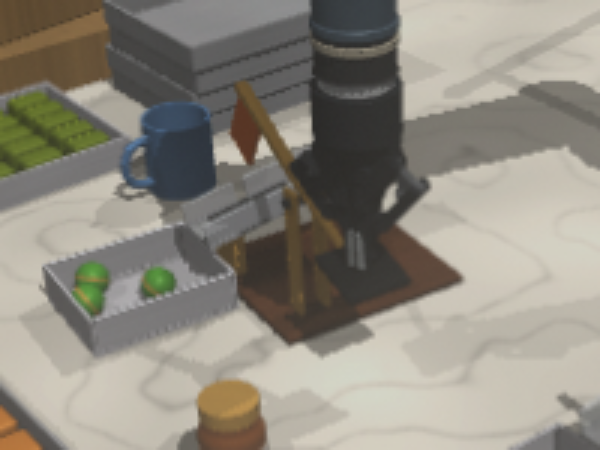

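The gate is up and all three green balls are in the tray, at crop (92,275), (90,298) and (157,282). The force rose to 9 N, so the lever is at its stop. I'll release it slowly.

Request:
play_rows(
  moves=[
    [0,0,-0.8,0,0,0,1],
    [0,0,-0.8,0,0,0,1],
    [0,0,-0.8,0,0,0,1],
    [0,0,-0.8,0,0,0,1],
    [0,0,-0.8,0,0,0,1],
    [0,0,-0.8,0,0,0,1],
    [0,0,-1,0,0,0,1],
    [0,0,-2,0,0,0,1],
    [0,0,-2.5,0,0,0,1],
    [0,0,-2.5,0,0,0,1],
  ],
)

```text
t: 4.28
ee_pos: [575.7, -131.8, 234.6]
orientation: [-0.001, 0.981, 0.195, -0.002]
contact_force: [0.3, -0.1, 1.1]
gripper_width: 0.1
```

Request:
play_rows(
  moves=[
    [0,0,0,0,0,0,1],
    [0,0,0,0,0,0,1],
    [0,0,0,0,0,0,1],
    [0,0,0,0,0,0,1],
    [0,0,0,0,0,0,1],
    [0,0,0,0,0,0,1],
  ],
)

```text
t: 4.78
ee_pos: [576.6, -132.0, 233.7]
orientation: [-0.001, 0.981, 0.195, -0.001]
contact_force: [0.2, -0.1, 1.6]
gripper_width: 0.3
```

```bash
python3 - <<'E'
from h import *
from bench import status, read_camera
s=status.read_state();print(s['ee_pos'],s['contact_force'])
p,d=read_camera("scene"); a=cv2.resize(p[130:280,160:360],None,fx=3,fy=3)
cv2.imwrite("pics/s4.png",a)
m=np.zeros(d.shape,bool);m[190:215,262:300]=True
m&=(p.max(2)<60)&(d>0);v,u=np.nonzero(m);w=world("scene",d,u,v);w=w[(w[:,2]>100)&(w[:,2]<175)]
print(len(w),np.median(w,0))
q0=cv2.imread("pics/scene1.png");df=cv2.absdiff(p,q0).max(2)
df[:, :360][:280]=0
print("changed px outside green area",(df>60).sum(), np.argwhere(df>60)[:5])
E
```

```text
[ 576.59388308 -131.98005111  233.66222715] [ 0.17718913 -0.105533    1.63137994]
211 [ 585.26810009 -127.22858145  157.80779697]
changed px outside green area 3996 [[  0 490]
 [  0 496]
 [  0 497]
 [  0 498]
 [  0 499]]
```

View pics/s4.png

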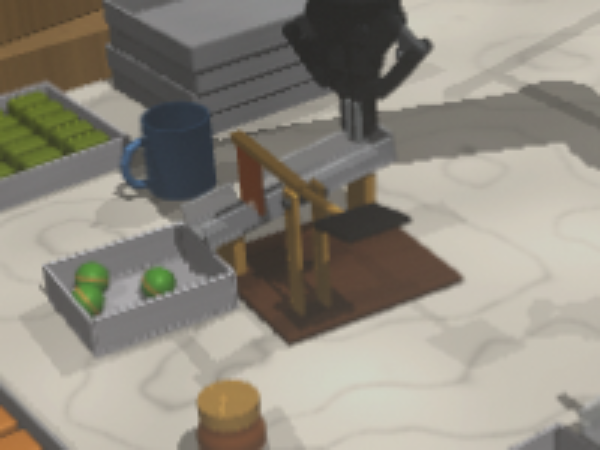

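The gate is shut, the paddle is back at rest (157.8 mm), the three balls are in the tray, and the arm is clear. The changed pixels outside this area are probably the arm itself, whose links moved. I'm handing in.

```bash
python3 -c "
from bench import arm
print(arm.sign_off())"
```

```text
the job is handed in; nothing more can be done
None
```

I pressed the green dispenser's paddle down to its stop with closed fingertips and held it until all three green balls were in the tray. I then let it up slowly, lifted clear, and handed in at about 4.8 s.

**Last checks:** the final picture shows the three balls in the green tray and the gate shut. The paddle measured 157.8 mm high, against 157.4 mm at the start by the same camera. At the stop the upward force was about 9 N. The arm hung about 75 mm above the paddle with no contact, only about 1.6 N of residual sensor reading.

**Not confirmed:** my before/after picture comparison found about 4,000 changed pixels outside the green area. The first ones listed lie at the top edge of the picture, so I put them down to the arm's own links having moved. I did not check the rest, so I have no separate confirmation that the pink side and the other items stayed put, though the arm never went near the pink dispenser.

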